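Find the full tea tin by its weight

TASK

Slide the keeper of the tin rack fully open to the left, then heft the three closed tins one at a time from left to right, lifting each a few centimetres clear of the rack and standing it upright back in its own bay. They look alike; one is full and clearly heavier than the two others: finish with that heaviest tin held up in the gripper, still and upright, at least 10 cm above its bay, and do not put it down or let go when you finish; the keeper stays open and the two other tins stand in their bays. Leave everything else on the counter where it is.

Things in the scene. Friction and masses are not known exactly. Their poses are not given: they have to be found in the camera images.
- rack: Fixed plywood rack, board 175 x 385 x 12 mm, three bays in a row. Origin on the counter under the middle bay's centre; x to its back, y along the row to the left, z up; yaw within 0.15 rad. Ribs 9 mm high round the bays (inside 90 mm in x, 107 in y; pitch 115). Two posts behind the row, 130 mm above the counter, at x 75 to 109, y -186 and +178 mm, guide the keeper.
- keeper (a joint): Keeper slide along rack +y (left), m: 0 shut, 0.055 open at its stop (over 0.047 counts); starts at 0 to 0.012; drag 1.5 N, stays put. Bar at rack x 92 mm, 116 to 126 mm above the counter; three tongues 16 mm wide, 118 to 124 mm up, reach forward to x 18 mm. Shut they lie 6 mm over the lids and lock the tins in; open they lie midway in the gaps between tins.
- keeper_grip (a point): Point in the upright grey grip block on the keeper's left end, 16 mm below its top. Block 20 x 20 mm, square to the rack, 44 mm high, top 169 mm above the counter; moves with the keeper. Pinch it from above or push its right side to the left.
- tin_left: The left tin seen from the robot: closed square steel tin, 60 x 60 x 100 mm; origin at its underside's centre, z up; within 0.1 rad of the rack's yaw. All look alike; two weigh 0.2 to 0.35 kg, the full one 0.55 to 0.75 kg, any may be it; the contents do not shift. Grip across front and back faces (along x; 45 mm free on each side); the side gaps hold the open keeper's tongues.
- bay_left (a point): Centre of the left bay's floor, 12 mm above the counter, at rack x = 0, y = +115 mm; fixed to the rack, where the centre of the left tin's underside belongs.
- tin_middle: The middle tin seen from the robot: closed square steel tin, 60 x 60 x 100 mm; origin at its underside's centre, z up; within 0.1 rad of the rack's yaw. All look alike; two weigh 0.2 to 0.35 kg, the full one 0.55 to 0.75 kg, any may be it; the contents do not shift. Grip across front and back faces (along x; 45 mm free on each side); the side gaps hold the open keeper's tongues.
- bay_middle (a point): Centre of the middle bay's floor, 12 mm above the counter, at rack x = 0, y = +0 mm; fixed to the rack, where the centre of the middle tin's underside belongs.
- tin_right: The right tin seen from the robot: closed square steel tin, 60 x 60 x 100 mm; origin at its underside's centre, z up; within 0.1 rad of the rack's yaw. All look alike; two weigh 0.2 to 0.35 kg, the full one 0.55 to 0.75 kg, any may be it; the contents do not shift. Grip across front and back faces (along x; 45 mm free on each side); the side gaps hold the open keeper's tongues.
- bay_right (a point): Centre of the right bay's floor, 12 mm above the counter, at rack x = 0, y = -115 mm; fixed to the rack, where the centre of the right tin's underside belongs.
- pencil: Bystander, loose, to be left alone: red pencil, 142 mm long, 7 mm thick, lying in front of the rack. Origin at the centre of its underside.
- bulb: Bystander, loose, to be left alone: white spare spot bulb, 51 mm wide, 58 mm high, right of the rack. Origin at the centre of its underside.
- black_tape: Bystander, loose, to be left alone: roll of black tape, 55 mm wide, 19 mm high, left of the rack. Origin at the centre of its underside.
- switch_insert: Bystander, loose, to be left alone: white rocker switch insert, 50 x 24 x 36 mm, left of the rack. Origin at the centre of its underside.
- screwdriver: Bystander, loose, to be left alone: blue-handled screwdriver, 182 mm long, farther left. Origin at the centre of its underside.
- measure: Bystander, loose, to be left alone: black tape measure, 116 x 118 x 46 mm, at the left back. Origin at the centre of its underside.
- case: Bystander, loose, to be left alone: flat black screw case, 104 x 150 x 36 mm, at the left. Origin at the centre of its underside.
Not all that is in view belongs to the job. What is shaped like the tin_middle but blue or red is not meant.

How it is judged:
By the outcome, as a careful person would: the job done as asked, in the order asked, and still so for the second after the job is handed in, while the arm keeps its last pose, push and grip.
It also fails if it takes over 72 s, if anything falls off the work surface, if the arm or the gripper's body presses on something with over 40 N, if the wrist force passes 120 N, or if a joint passes its speed limit or range.

ROBOT

A 7-joint arm with a two-finger parallel gripper is mounted at the origin on a cart in front of the work surface, level with it; the furniture and walls round the work are solid. World frame = base frame: x ahead of the robot, y to its left, z up, the work surface at z = 0. Lengths are in m, angles in rad, forces in N, time in s.
With the tool pointing down it reaches from about 0.4 to 0.85 m from the base axis. Payload 6.9 kg.
Tool frame: the origin (TCP) lies where the fingers leave the gripper's body, on its centre line; the fingertips stand 73 mm ahead of it and the grasp point (between the pads) lies 54 mm ahead of it; x points along the fingers, y is the direction in which the jaws open and shut, and the axes are right-handed (so a half turn about x gives the same grasp; the last joint's range is limited). The gripper opens to 85 mm and grips with 20 to 120 N. Pads are 22 mm wide; open, the fingers measure 114 mm over their backs; the gripper's body (76 mm by 85 mm) begins 54 mm behind the grasp point. The pads swing forward as they close: fully open they stand 13 mm farther back than shut.
Start: joints at [-1.139, 0.507, -0.238, 1.5, 0.126, 1.149, -0.155], TCP at [0.201, 0.592, 0.304] pointing down, gripper open.
Joint ranges: [-3.08, 3.08], [-0.24, 2.05], [-1.43, 1.35], [0, 2.5], [-1.52, 4.66], [0.17, 1.96], [-2.89, 2.89]. Speed limits (rad/s): [2.39, 2.39, 3.14, 3.14, 3.14, 3.14, 3.14].

INTERFACE

Orientations are given as [roll, pitch, yaw] about the fixed x, y, z axes, in that order (R = Rz(yaw) Ry(pitch) Rx(roll)).
In Python, from rig import observe, read_camera, finish_job gives the robot as it stands.
- The arm moves only by the shell command python3 -m creep 'ROWS' [FORCE]. ROWS is JSON, a list that holds one entry, the list of rows, each a list of 5 numbers: the shift along the tool's x, y, z in mm, then the turn about the tool's x in degrees, then the finger opening in mm, from 0 to 85.4. A call has 1 to 12 rows; each row is the pose to reach, as a shift and turn from the pose commanded when the call began, along the tool's axes at that moment; what a row does not reach only later rows make up. A row lasts 1/10 s, in which the tool goes at most 50 mm and 8.59 degrees, less where a joint would pass 70% of its speed; a pose out of reach is approached as far as the arm can. A call with a gripper value outside its range is refused whole. The fingers move at their own pace and stop on an object; FORCE is the grip in N (left out, the last holds). Time passes only in rows, so rows that repeat a pose let the fingers close. It gives the time, the measured TCP pose, the force and the opening at its end, in the units of the state.
- observe(): the state, without advancing time (a new reading comes with each control period).
- read_camera(name): name is "scene" or "side" or "wrist"; returns a dict with "color" (420x560x3 uint8, red, green, blue), "fov_y" (degrees; the focal length in pixels is half the picture's height over the tangent of half this angle, whatever the lens; pixels are square), "cx", "cy" (the principal point, pixels), "view" (4x4, takes a point from world to camera coordinates); the wrist camera has in their place "tool_from_camera" (4x4, takes a point from camera to tool coordinates, whose origin is the TCP and whose axes are the tool frame's). Camera axes: x right, y up, looking along -z (the intrinsics and any distortion apply to the point x, -y, -z); pixel columns grow to the right and rows downward; lengths in m; the calibration is good to about 2 mm. The wrist camera is an equidistant fisheye: a pixel r from the principal point sees the ray r / f radians off the axis. A picture is of the moment at which its call begins: read the wrist's pose just before it. There is no depth.
- finish_job(): hands the job in, once; it reports no verdict.
The state is a dict: "time_s": time; "q": joint angles; "dq": joint speeds; "joint_torque": joint torques, N m; "ee_pos": TCP position; "eef_rot": TCP orientation; "force": force on the tool from outside, world axes, zero at the start; "torque": the same for the moment, N m; "opening": finger opening in m.
Only numpy, scipy, OpenCV 4.12 (cv2) and the standard library are available. Lean on these libraries where they do the work, as an engineer would, in place of code of your own. Each camera call takes 0.05 s, during which the arm holds its last target.

## Working session

There is one attempt and no reset: what is moved stays moved. The work goes in short steps, Python scripts to look and compute and a shell command to move; the robot and the scene stay as the last step left them, time stands still between calls to the robot, and variables do not carry over. Pictures are saved under pics/ and viewed, and the job is handed in when it is done.

```bash
mkdir -p pics; ls; python3 - <<'E'
from rig import observe, read_camera
import cv2
s=observe();print(s)
for n in ("scene","side","wrist"):
    c=read_camera(n);cv2.imwrite(f"pics/a_{n}.png",c["color"][:,:,::-1]);print(n,{k:v for k,v in c.items() if k!="color"})
E
```

```text
pics
{'time_s': 0.0, 'q': array([-1.13851372,  0.50836067, -0.23750375,  1.50113399,  0.12572875,
        1.14892428, -0.15479781]), 'dq': array([-0.00058913,  0.00044609, -0.00121183, -0.00018157,  0.00056558,
       -0.00153586,  0.00152821]), 'joint_torque': array([-1.00462935e-04, -6.20595574e+01, -2.18685709e+00, -2.49650288e+01,
        1.24871044e-02,  1.19625431e-02,  2.11739746e-05]), 'ee_pos': array([0.2005923 , 0.59153626, 0.30301427]), 'eef_rot': array([-1.53195581,  1.56896186, -1.85872537]), 'force': array([0.58567026, 0.44720863, 0.92427832]), 'torque': array([ 0.02017387, -0.03207088, -0.00760779]), 'opening': 0.08517533470541433}
scene {'fov_y': 47.64368052451837, 'cx': 284.1962700198764, 'cy': 210.59571242625097, 'view': array([[-0.26116702, -0.96526801,  0.00703307,  0.22920165],
       [ 0.65697425, -0.1724062 ,  0.73393524, -0.40901988],
       [-0.70723166,  0.19630022,  0.67918304, -1.06606898],
       [ 0.        ,  0.        ,  0.        ,  1.        ]])}
side {'fov_y': 51.54733722955952, 'cx': 281.9519708263099, 'cy': 214.71793935921232, 'view': array([[ 0.86981642, -0.49325107,  0.01108062, -0.37679432],
       [ 0.31601211,  0.57423309,  0.75524347, -0.29958887],
       [-0.37888751, -0.65342156,  0.65535068, -1.22356913],
       [ 0.        ,  0.        ,  0.        ,  1.        ]])}
wrist {'fov_y': 65.70646984690485, 'cx': 280.9883826805551, 'cy': 208.8567216056726, 'tool_from_camera': array([[ 5.12039857e-04,  2.60339168e-01, -9.65517092e-01,
        -6.99191161e-02],
       [ 9.99998424e-01,  1.50795296e-03,  9.36926209e-04,
        -4.31620427e-05],
       [ 1.69987294e-03, -9.65516050e-01, -2.60337986e-01,
        -6.62173010e-02],
       [ 0.00000000e+00,  0.00000000e+00,  0.00000000e+00,
         1.00000000e+00]])}
```

View pics/a_scene.png

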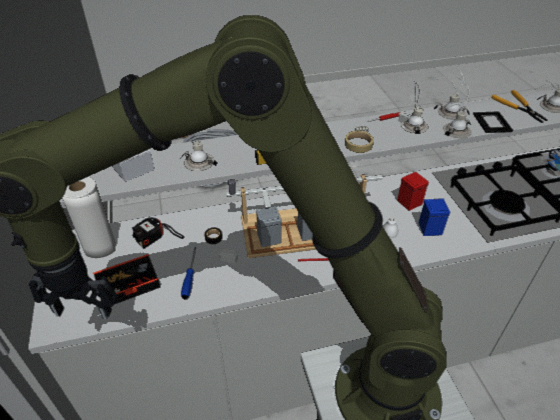

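View pics/a_side.png

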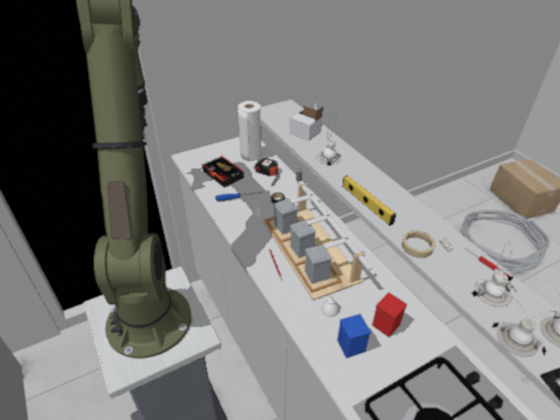

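View pics/a_wrist.png

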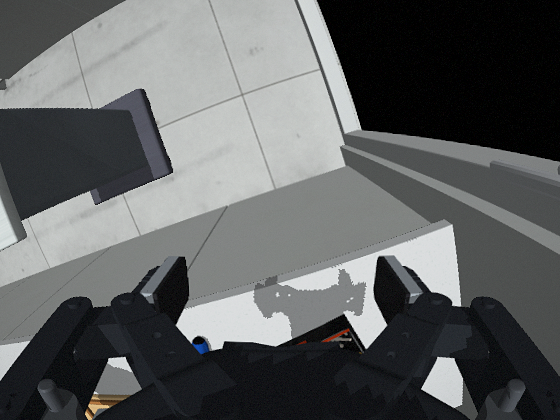

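The scene view shows the arm partly hiding the rack (about px 240-340, 190-250). The side view shows the whole rack (px 265-365, 180-290). I'll zoom the side view.

```bash
python3 - <<'E'
import cv2
a=cv2.imread("pics/a_side.png")[170:300,250:380]
cv2.imwrite("pics/a_side_z.png",cv2.resize(a,None,fx=4.6,fy=4.6,interpolation=cv2.INTER_CUBIC))
a=cv2.imread("pics/a_scene.png")[160:270,220:380]
cv2.imwrite("pics/a_scene_z.png",cv2.resize(a,None,fx=5,fy=5,interpolation=cv2.INTER_CUBIC))
E
```

```text
(no output)
```

View pics/a_side_z.png

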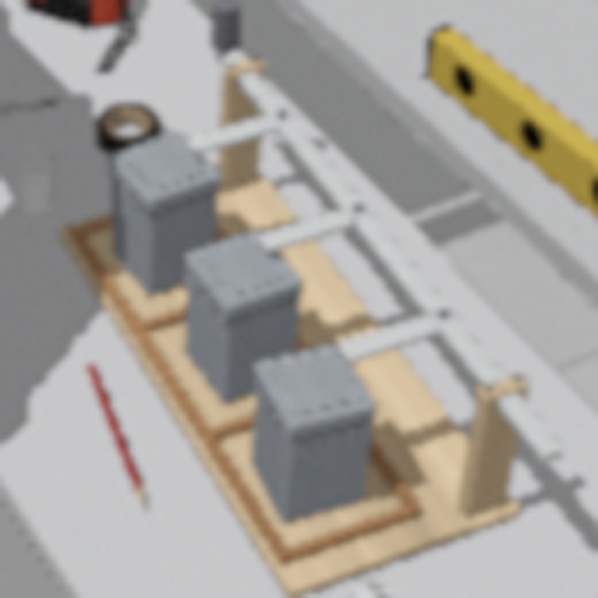

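View pics/a_scene_z.png

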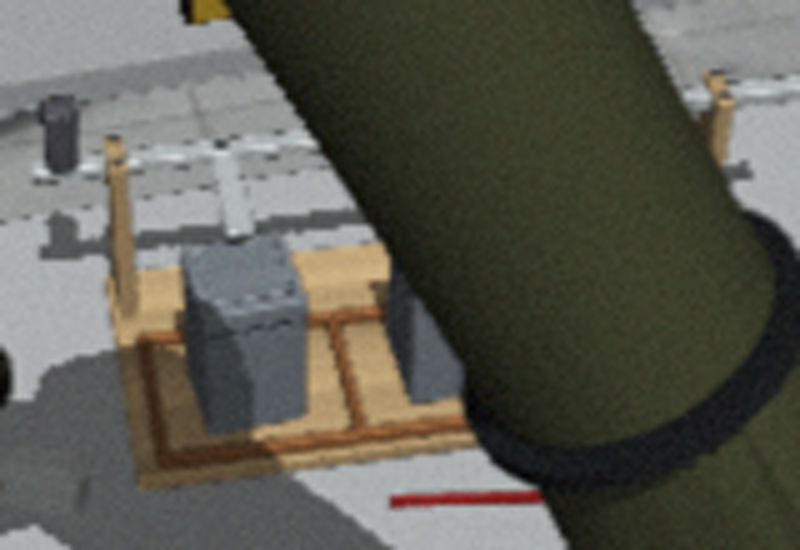

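```bash
cat > h.py <<'E'
import numpy as np, cv2
from scipy.spatial.transform import Rotation as Rn
from rig import observe, read_camera
def ray(c,u,v):
    f=c["color"].shape[0]/2/np.tan(np.radians(c["fov_y"]/2))
    V=np.linalg.inv(c["view"]); d=V[:3,:3]@np.array([(u-c["cx"])/f,-(v-c["cy"])/f,-1]); return V[:3,3],d
def wray(c,s,u,v):
    f=c["color"].shape[0]/2/np.tan(np.radians(c["fov_y"]/2))
    a=np.array([u-c["cx"],v-c["cy"]]); r=np.hypot(*a)+1e-9; t=r/f
    d=np.array([a[0]/r*np.sin(t),-a[1]/r*np.sin(t),-np.cos(t)])
    T=c["tool_from_camera"]; R=Rn.from_euler("xyz",s["eef_rot"]).as_matrix()
    return s["ee_pos"]+R@T[:3,3], R@T[:3,:3]@d
def onz(od,z): o,d=od; return o+d*(z-o[2])/d[2]
def proj(c,p):
    f=c["color"].shape[0]/2/np.tan(np.radians(c["fov_y"]/2))
    q=c["view"][:3,:3]@np.asarray(p)+c["view"][:3,3]; return c["cx"]-f*q[0]/q[2], c["cy"]+f*q[1]/q[2]
def wproj(c,s,p):
    f=c["color"].shape[0]/2/np.tan(np.radians(c["fov_y"]/2))
    T=c["tool_from_camera"]; R=Rn.from_euler("xyz",s["eef_rot"]).as_matrix()
    t=R.T@(np.asarray(p)-s["ee_pos"]); q=T[:3,:3].T@(t-T[:3,3])
    th=np.arctan2(np.hypot(q[0],q[1]),-q[2]); n=np.hypot(q[0],q[1])+1e-12
    return c["cx"]+f*th*q[0]/n, c["cy"]-f*th*q[1]/n
def tri(a,b):
    (o,d),(p,e)=a,b; A=np.stack([d,-e],1); x=np.linalg.lstsq(A,p-o,rcond=None)[0]
    P,Q=o+d*x[0],p+e*x[1]; return (P+Q)/2,np.linalg.norm(P-Q)
def save(c,n): cv2.imwrite("pics/"+n,c["color"][:,:,::-1])
def goal(s,tcp,yaw=None):
    "tool-axis shift (mm) to TCP position, turn (deg) to bring jaw axis to world direction angle yaw (mod 180)"
    R=Rn.from_euler("xyz",s["eef_rot"]).as_matrix(); d=R.T@(np.asarray(tcp)-s["ee_pos"])*1000
    t=None
    if yaw is not None:
        y=R[:,1]; cur=np.arctan2(y[1],y[0]); e=(yaw-cur+np.pi/2)%np.pi-np.pi/2
        t=-np.degrees(e)  # tool x down
    return d.round(1),t,R.round(3)
E
python3 - <<'E'
from h import *
c=read_camera("side"); k=read_camera("scene")
z=lambda u,v:ray(c,250+u/4.6,170+v/4.6)
w=lambda u,v:ray(k,220+u/5,160+v/5)
for n,p,h in (("bFL",(64,232),.012),("bFR",(290,580),.012),("bRR",(518,508),.012),("tinR top c",(313,386),.112),("tinM",(243,272),.112),("tinL",(166,168),.112),("post tops L",(240,66),.13),("post R",(502,386),.13)):
    print(n,onz(z(*p),h).round(3))
for n,p,h in (("bFL",(140,478),.012),("tinLc",(245,272),.112),("postL",(115,142),.13),("postR",(722,78),.13),("grip top",(60,103),.169)):
    print(n,onz(w(*p),h).round(3))
s=observe();print(goal(s,s["ee_pos"],0))
E
```

```text
bFL [0.478 0.208 0.012]
bFR [ 0.448 -0.159  0.012]
bRR [ 0.614 -0.182  0.012]
tinR top c [ 0.497 -0.099  0.112]
tinM [0.514 0.013 0.112]
tinL [0.523 0.134 0.112]
post tops L [0.62  0.192 0.13 ]
post R [ 0.59 -0.17  0.13]
bFL [0.472 0.216 0.012]
tinLc [0.519 0.142 0.112]
postL [0.626 0.193 0.13 ]
postR [ 0.592 -0.172  0.13 ]
grip top [0.622 0.224 0.169]
(array([0., 0., 0.]), np.float64(71.27713823861143), array([[-0.   ,  0.321,  0.947],
       [-0.001,  0.947, -0.321],
       [-1.   , -0.001, -0.   ]]))
```

```bash
python3 -m creep '[[[-30,-20,20,7,85],[-60,-50,60,14,85],[-80,-80,105,21,85],[-80,-110,145,28,85],[-80,-140,185,35,85],[-80,-170,225,42,85],[-80,-200,265,49,85],[-80,-230,305,56,85],[-80,-260,345,63,85],[-80,-285,385,70,85],[-80,-305,415,75,85],[-80,-311,422,76,85]]]' 40; python3 - <<'E'
from h import *
s=observe();print(s["time_s"],s["ee_pos"],goal(s,s["ee_pos"],-.085)[1:])
for n in ("scene","side","wrist"): save(read_camera(n),f"b_{n}.png")
E
```

```text
time_s: 1.45
ee_pos: [0.5033, 0.156, 0.384]
eef_rot: [0.64, 1.567, -1.024]
force: [-0.7, -0.5, 0.5]
opening: 0.0848
1.45 [0.5032686  0.15604542 0.38395263] (np.float64(-0.4890526924258117), array([[ 0.002,  0.996, -0.093],
       [-0.003, -0.093, -0.996],
       [-1.   ,  0.002,  0.003]]))
```

View pics/b_wrist.png

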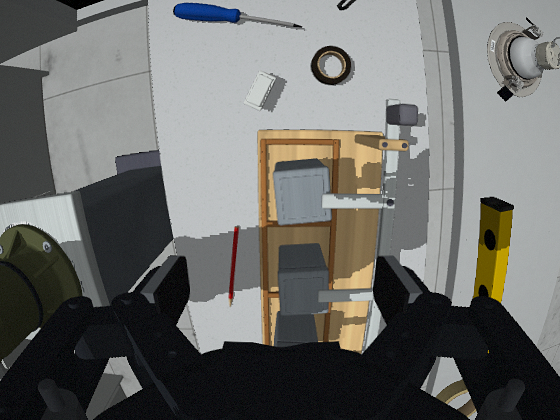

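View pics/b_scene.png

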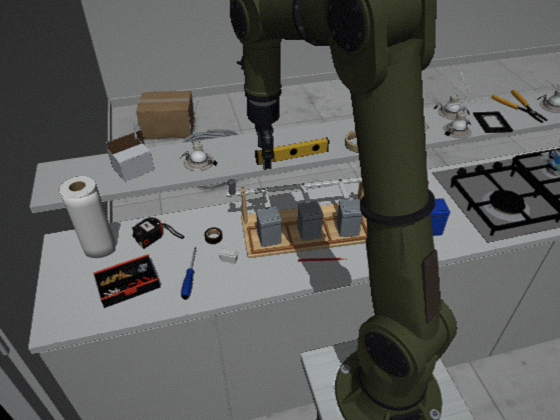

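View pics/b_side.png

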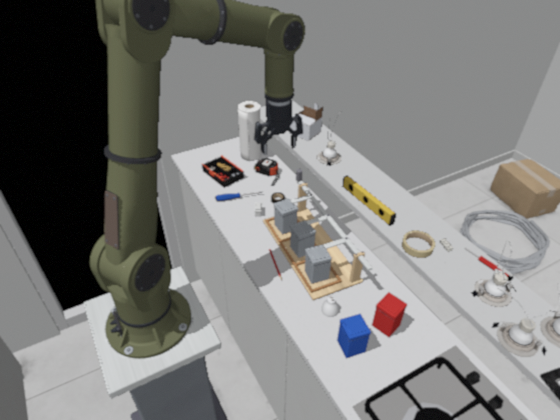

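The wrist view shows the grip block at about (402,115), the left post at (393,145), the left tin lid at (303,190) and the board's left edge at (262-385,130). I'll zoom in for corners.

```bash
python3 - <<'E'
import cv2
a=cv2.imread("pics/b_wrist.png")[80:350,240:440]
cv2.imwrite("pics/b_w_z.png",cv2.resize(a[:150],None,fx=4,fy=4,interpolation=cv2.INTER_CUBIC))
b=cv2.imread("pics/b_scene.png")[165:265,220:380]
cv2.imwrite("pics/b_s_z.png",cv2.resize(b,None,fx=5,fy=5,interpolation=cv2.INTER_CUBIC))
E
```

```text
(no output)
```

View pics/b_w_z.png

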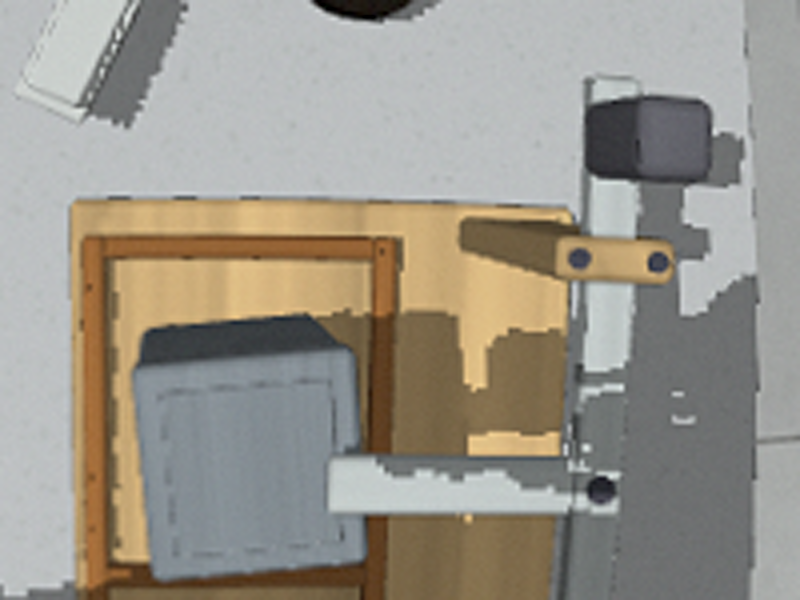

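View pics/b_s_z.png

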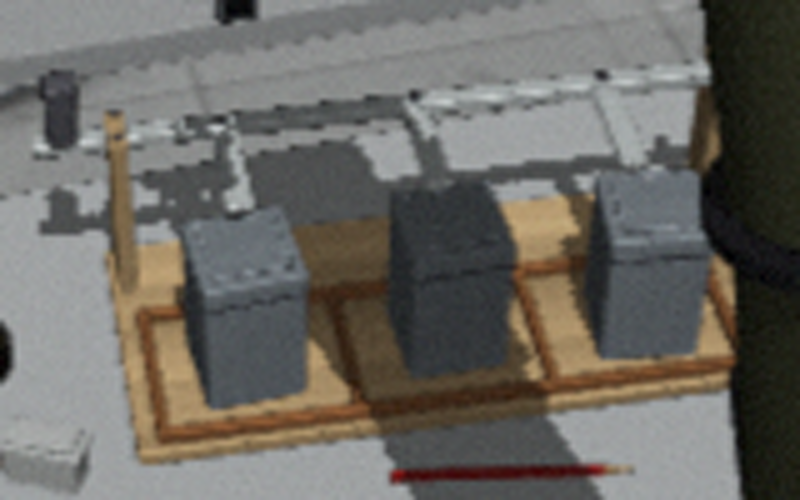

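```bash
python3 - <<'E'
from h import *
s=observe();c=read_camera("wrist")
w=lambda u,v,h:onz(wray(c,s,240+u/4,80+v/4),h).round(4)
for n,u,v,h in (("grip",676,139,.169),("post",615,260,.13),("FL",72,203,.012),("BL",572,208,.012),("t",133,368,.112),("t",352,350,.112),("t",366,568,.112),("t",155,580,.112),("tongue f",330,484,.124),("tongue b",600,490,.124)): print(n,w(u,v,h))
g=w(676,139,.169); 
k=read_camera("scene"); save(k,"x.png")
tt=ray(k,220+60/5,165+75/5); print(onz(tt,.169))
print(tri(ray(k,220+115/5,165+117/5),wray(c,s,240+615/4,80+260/4)))
E
```

```text
grip [0.6219 0.2297 0.169 ]
post [0.6192 0.1989 0.13  ]
FL [0.4731 0.2202 0.012 ]
BL [0.6454 0.2073 0.012 ]
t [0.4924 0.1769 0.112 ]
t [0.5509 0.1771 0.112 ]
t [0.5518 0.1161 0.112 ]
t [0.4932 0.1177 0.112 ]
tongue f [0.5416 0.1439 0.124 ]
tongue b [0.6159 0.1363 0.124 ]
[0.62442515 0.22310854 0.169     ]
(array([0.61576178, 0.19721321, 0.13901519]), np.float64(0.004980896983949391))
```

```bash
python3 -m creep '[[[20,28,-3,0,70],[50,70,-5,0,60],[80,105,-9,0,50],[84,118,-10,-0.5,50],[84,118,-10,-0.5,50],[84,118,-10,-0.5,50]]]'; python3 - <<'E'
from h import *
s=observe();c=read_camera("wrist");save(c,"c_w.png")
print(s["ee_pos"],wproj(c,s,(.622,.2297,.169)),wproj(c,s,(.622,.224,.169)))
k=read_camera("scene");save(k,"c_s.png")
a=cv2.imread("pics/c_s.png")[165:265,220:380]
cv2.imwrite("pics/c_s_z.png",cv2.resize(a,None,fx=5,fy=5,interpolation=cv2.INTER_CUBIC))
E
```

```text
time_s: 2.3
ee_pos: [0.6181, 0.1638, 0.3]
eef_rot: [-2.217, 1.57, 2.424]
force: [-0.6, -0.7, -0.2]
opening: 0.0499
[0.61806576 0.16375431 0.29995757] (np.float64(280.6346675132896), np.float64(122.82128787913797)) (np.float64(281.31609438505785), np.float64(132.02021992722206))
```

View pics/c_w.png

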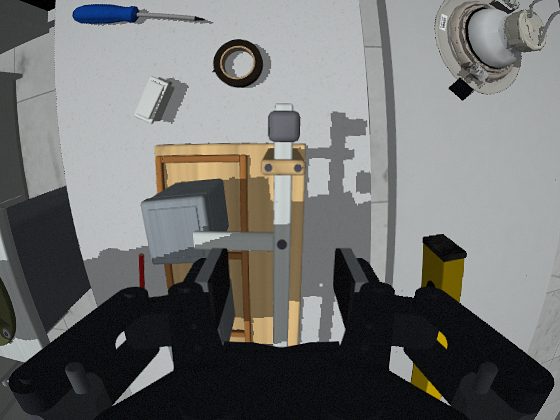

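View pics/c_s_z.png

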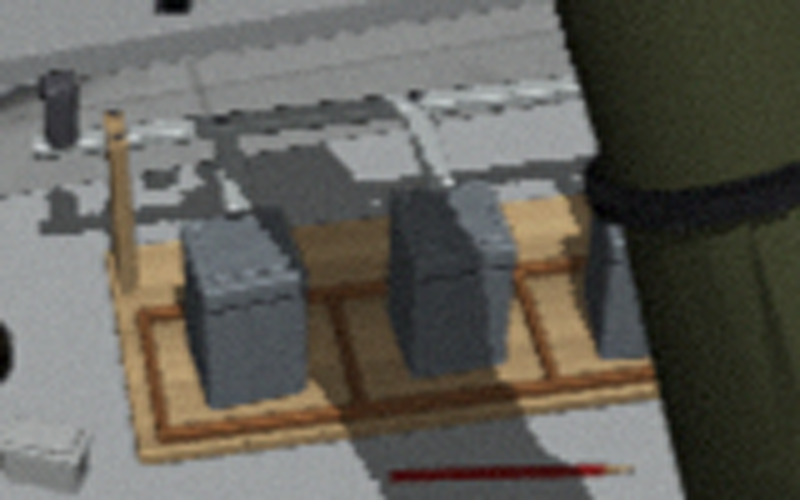

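```bash
python3 - <<'E'
from h import *
s=observe();c=read_camera("wrist")
g=onz(wray(c,s,285,125.5),.169);p=onz(wray(c,s,283,168),.13);print(g,p)
for y in (-.075,-.085):print(goal(s,[g[0],g[1],.207],y)[:2])
print(goal(s,[g[0],g[1]+.055,.207])[0])
for n,u,v,h in (("FL",155,146,.012),("tin",142,202,.112),("tin",193,198,.112),("tonguetip",194,241,.124),("tb",282,242,.124)): print(n,onz(wray(c,s,u,v),h).round(4))
E
```

```text
[0.62478481 0.22741167 0.169     ] [0.62149744 0.19559317 0.13      ]
(array([ 94.2,   2. , -64.4]), np.float64(0.17091750053347218))
(array([ 94.2,   2. , -64.4]), np.float64(0.7438752956642959))
[  94.2   -1.9 -119.2]
FL [0.4757 0.2184 0.012 ]
tin [0.4967 0.1745 0.112 ]
tin [0.5445 0.1742 0.112 ]
tonguetip [0.5434 0.1403 0.124 ]
tb [0.6163 0.1347 0.124 ]
```

```bash
python3 -m creep '[[[0,1,-30,0,50],[0,2,-58,0,50],[0,2,-64,0,50],[30,2,-64,0,50],[60,2,-64,0,50],[85,2,-64,0,50],[94,2,-64,0,50],[94,2,-64,0,50],[94,2,-64,0,0],[94,2,-64,0,0],[94,2,-64,0,0],[94,2,-64,0,0]]]' 40; python3 - <<'E'
from h import *
s=observe();c=read_camera("wrist");save(c,"d_w.png");save(read_camera("side"),"d_side.png")
print(s["ee_pos"],s["force"],s["opening"])
E
```

```text
time_s: 3.65
ee_pos: [0.6244, 0.2264, 0.2079]
eef_rot: [-2.274, 1.569, 2.364]
force: [-8.2, -0.2, 6.5]
opening: 0.0199
[0.62435107 0.22641896 0.2078965 ] [-8.2263571  -0.15378921  6.50262466] 0.01991167892099615
```

View pics/d_w.png

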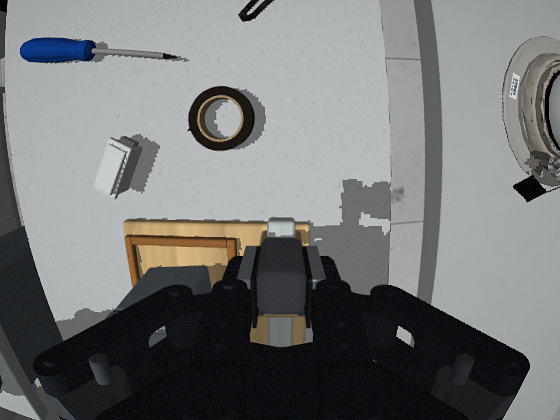

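The block is pinched (opening 20 mm). Next I slide it left.

```bash
python3 -m creep '[[[0,0,-6,0,0],[0,0,-14,0,0],[0,0,-22,0,0],[0,0,-30,0,0],[0,0,-36,0,0],[0,0,-40,0,0],[0,0,-43,0,0],[0,0,-43,0,0]]]'; python3 -m creep '[[[0,0,-2,0,0],[0,0,-4,0,0],[0,0,-4,0,0]]]'
```

```text
time_s: 4.55
ee_pos: [0.628, 0.2698, 0.208]
eef_rot: [-2.878, 1.569, 1.761]
force: [-5.3, -0.1, 6.5]
opening: 0.0196
time_s: 4.85
ee_pos: [0.6283, 0.2733, 0.2079]
eef_rot: [-2.767, 1.569, 1.872]
force: [-4.8, -0.8, 6.0]
opening: 0.0192
```

```bash
python3 -m creep '[[[0,0,-2,0,0],[0,0,-4,0,0],[0,0,-4,0,0]]]';python3 -m creep '[[[0,0,-2,0,0],[0,0,-4,0,0],[0,0,-4,0,0]]]'
```

```text
time_s: 5.15
ee_pos: [0.6286, 0.2773, 0.208]
eef_rot: [-2.836, 1.569, 1.802]
force: [-6.0, 0.1, 6.6]
opening: 0.0194
time_s: 5.45
ee_pos: [0.6289, 0.2799, 0.2079]
eef_rot: [-1.106, 1.57, -2.752]
force: [-7.4, -3.4, 6.8]
opening: 0.0194
```

```bash
python3 -m creep '[[[0,0,-2,0,0],[0,0,-3,0,0],[0,0,-3,0,0]]]'
```

```text
time_s: 5.75
ee_pos: [0.629, 0.2802, 0.2078]
eef_rot: [-0.453, 1.566, -2.1]
force: [-9.7, -9.9, 9.9]
opening: 0.0195
```

At the stop (y force rising to −10 N, no more travel). Release and rise, then look at the keeper and tins.

```bash
python3 -m creep '[[[0,0,2,0,0],[0,0,2,0,45],[0,0,2,0,45],[0,0,2,0,45],[-30,0,2,0,50],[-70,0,2,0,60],[-110,-20,20,0,80],[-120,-50,50,0,85],[-120,-90,90,0,85],[-120,-110,110,0,85],[-120,-110,120,0,85],[-120,-110,120,0,85]]]'; python3 - <<'E'
from h import *
s=observe();c=read_camera("wrist");save(c,"e_w.png");save(read_camera("side"),"e_side.png");save(read_camera("scene"),"e_scene.png")
print(s["ee_pos"],s["force"],s["opening"],goal(s,s["ee_pos"],0)[1])
a=cv2.imread("pics/e_side.png")[170:300,250:380]
cv2.imwrite("pics/e_side_z.png",cv2.resize(a,None,fx=4.6,fy=4.6,interpolation=cv2.INTER_CUBIC))
E
```

```text
time_s: 6.95
ee_pos: [0.5116, 0.1708, 0.3268]
eef_rot: [1.821, 1.569, 0.175]
force: [1.8, -0.1, 0.0]
opening: 0.0851
[0.51162323 0.17084046 0.32683828] [ 1.84682472 -0.05867553  0.02039989] 0.08511522746807017 -4.327678779843538
```

View pics/e_w.png

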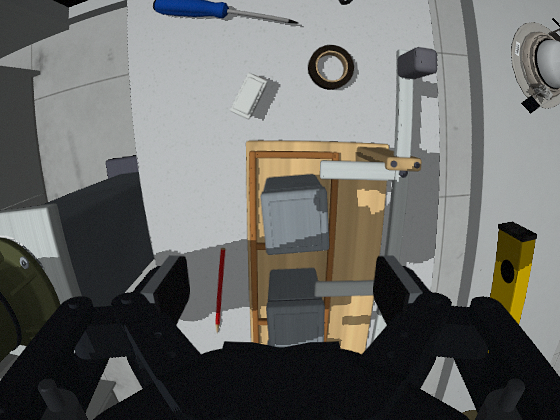

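View pics/e_side_z.png

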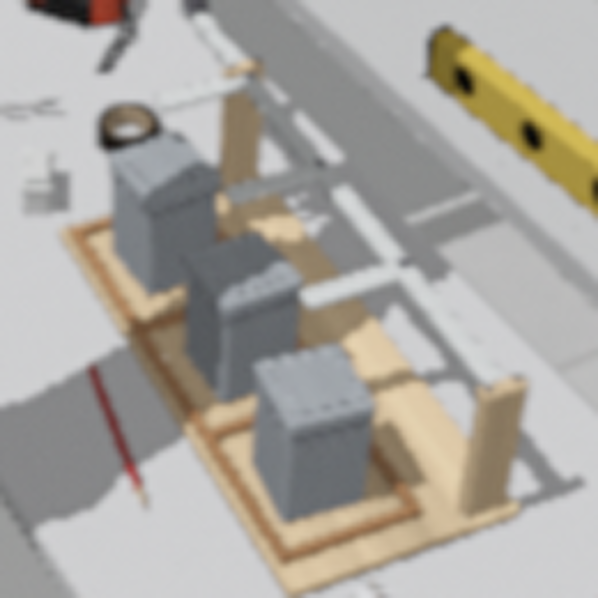

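Keeper is fully left, with the tongues in the gaps. Now I measure the left tin lid (wrist px ~262-328, 185-252).

```bash
python3 - <<'E'
import cv2
a=cv2.imread("pics/e_w.png")[160:280,240:400]
cv2.imwrite("pics/e_w_z.png",cv2.resize(a,None,fx=5,fy=5,interpolation=cv2.INTER_CUBIC))
E
```

```text
(no output)
```

View pics/e_w_z.png

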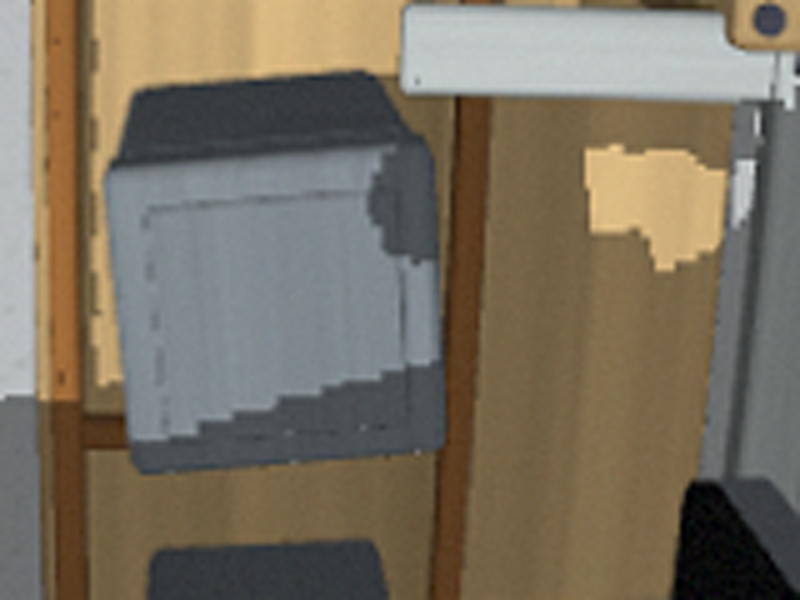

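```bash
cat >> h.py <<'E'
def lid(c,s,pts,z=.112):
    P=np.array([onz(wray(c,s,*p),z) for p in pts])  # TL,TR,BR,BL in image
    ctr=P.mean(0); ex=(P[1]-P[0]+P[2]-P[3]); ey=(P[0]-P[3]+P[1]-P[2])
    print("sides",[round(np.linalg.norm(P[i]-P[i-1])*1000,1) for i in range(4)],"ctr",ctr.round(4),"yaw from x,y edges",np.arctan2(ex[1],ex[0]).round(3),np.arctan2(-ey[0],ey[1]).round(3))
    return ctr,(np.arctan2(ex[1],ex[0])+np.arctan2(-ey[0],ey[1]))/2
E
python3 - <<'E'
from h import *
s=observe();c=read_camera("wrist")
ctr,y=lid(c,s,[(240+u/5,160+v/5) for u,v in ((106,165),(432,143),(445,450),(135,473))])
print(goal(s,[ctr[0],ctr[1],.146],y)[:2],s["opening"])
k=read_camera("scene");print(proj(k,ctr))
k=read_camera("side");print([((proj(k,ctr)[0]-250)*4.6,(proj(k,ctr)[1]-170)*4.6)])
E
```

```text
sides [np.float64(59.7), np.float64(58.5), np.float64(59.4), np.float64(58.9)] ctr [0.5238 0.1489 0.112 ] yaw from x,y edges -0.002 0.004
(array([179.8,  13.2,  23.8]), np.float64(-4.226012871554981)) 0.08507461144204763
(np.float64(266.1524522589312), np.float64(213.5782605054104))
[(np.float64(156.17882709039114), np.float64(155.87769741222124))]
```

```bash
python3 - <<'E'
from h import *
s=observe();c=read_camera("wrist");k=read_camera("scene");d=read_camera("side")
R=Rn.from_euler("xyz",s["eef_rot"]).as_matrix()
A=c["color"][:,:,::-1].copy();B=k["color"][:,:,::-1].copy();D=d["color"][:,:,::-1].copy()
for q in [(.06,y,z) for y in (-.0425,.0425) for z in (-.011,.011)]:
    p=s["ee_pos"]+R@np.array(q)
    print(q,np.round(wproj(c,s,p)),np.round(proj(k,p)),np.round(proj(d,p)))
    for im,uv in ((A,wproj(c,s,p)),(B,proj(k,p)),(D,proj(d,p))):
        cv2.circle(im,tuple(int(round(v)) for v in uv),1,(0,255,0),-1)
u,v=map(int,proj(k,s["ee_pos"])); b=cv2.resize(B[v-20:v+80,u-50:u+50],(400,400),interpolation=cv2.INTER_NEAREST)
u,v=map(int,proj(d,s["ee_pos"])); e=cv2.resize(D[v-20:v+80,u-50:u+50],(400,400),interpolation=cv2.INTER_NEAREST)
cv2.imwrite("pics/f.png",np.hstack([b,e])); cv2.imwrite("pics/fw.png",A)
E
```

```text
(0.06, -0.0425, -0.011) [187. 252.] [255. 185.] [264. 164.]
(0.06, -0.0425, 0.011) [192. 295.] [264. 184.] [266. 168.]
(0.06, 0.0425, -0.011) [378. 252.] [250. 165.] [288. 158.]
(0.06, 0.0425, 0.011) [373. 294.] [259. 164.] [291. 161.]
```

View pics/f.png

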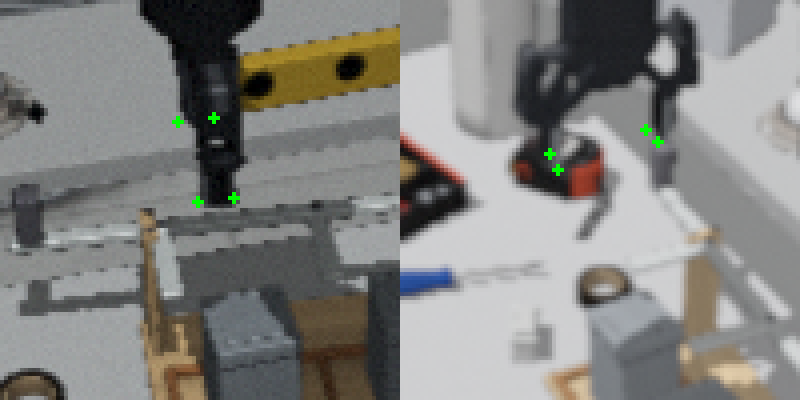

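View pics/fw.png

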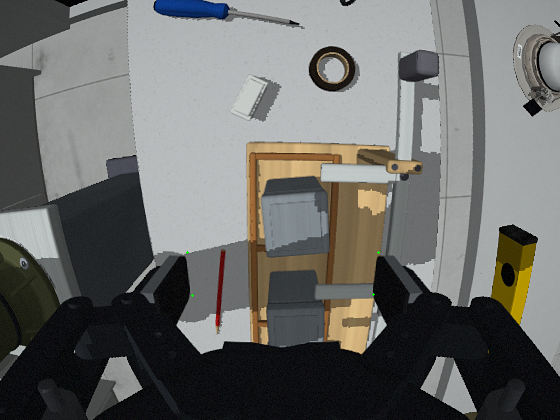

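```bash
python3 -m creep '[[[10,6,12,-2,85],[40,12,25,-4.2,85],[80,12,25,-4.2,85],[110,12,25,-4.2,85],[120,12,25,-4.2,85],[120,12,25,-4.2,85]]]'; python3 - <<'E'
from h import *
s=observe();c=read_camera("wrist");save(c,"g_w.png");print(s["ee_pos"],goal(s,[.5225,.147,.146],0)[:2])
for i,n in enumerate(("scene","side")):
    k=read_camera(n);save(k,f"g_{n}.png");u,v=map(int,proj(k,(.52,.145,.15)));a=k["color"][v-40:v+40,u-40:u+40,::-1]
    z=cv2.resize(a,(400,400),interpolation=cv2.INTER_CUBIC); m=z if i==0 else np.hstack([m,z])
cv2.imwrite("pics/g.png",m)
E
```

```text
time_s: 8.0
ee_pos: [0.5211, 0.1463, 0.2048]
eef_rot: [-1.225, 1.568, -2.796]
force: [-0.4, 0.7, 0.1]
opening: 0.085
[0.52106568 0.14634121 0.20483314] (array([58.8,  1.6, -0.7]), np.float64(-0.012891609408010091))
```

View pics/g_w.png

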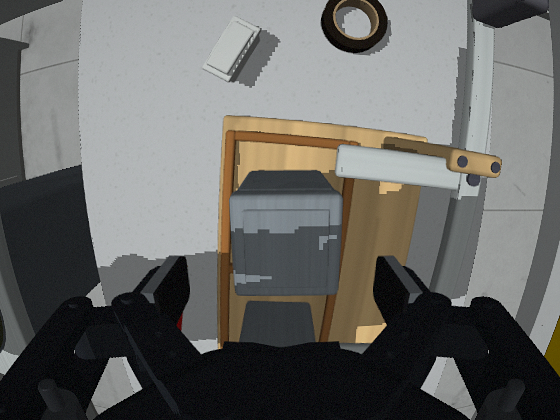

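View pics/g.png

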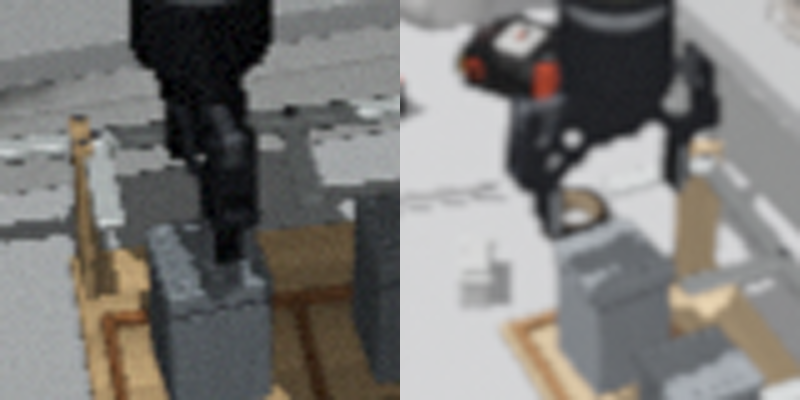

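```bash
python3 - <<'E'
from h import *
s=observe();c=read_camera("wrist")
ctr,y=lid(c,s,((231,193),(339,192),(340,294),(235,296)));print(goal(s,[ctr[0],ctr[1],.146],y)[:2])
E
```

```text
sides [np.float64(61.6), np.float64(56.7), np.float64(61.2), np.float64(61.7)] ctr [0.525  0.1461 0.112 ] yaw from x,y edges 0.011 0.026
(array([61.4,  2.5,  0.5]), np.float64(-1.0894660501326499))
```

```bash
python3 -m creep '[[[15,3,0,-0.5,85],[35,3,0,-0.5,85],[50,3,0,-0.5,85],[59,3,0,-0.5,85],[59,3,0,-0.5,85],[59,3,0,-0.5,50],[59,3,0,-0.5,50],[59,3,0,-0.5,50],[59,3,0,-0.5,50]]]' 60; python3 -m creep '[[[0,0,0,0,50],[0,0,0,0,50]]]'
```

```text
time_s: 9.1
ee_pos: [0.5248, 0.1464, 0.1481]
eef_rot: [1.984, 1.569, 0.421]
force: [-2.4, -1.2, 5.6]
opening: 0.059
time_s: 9.3
ee_pos: [0.5247, 0.1464, 0.1481]
eef_rot: [2.022, 1.569, 0.46]
force: [-2.1, 0.0, 5.5]
opening: 0.0596
```

```bash
python3 -m creep '[[[-8,0,0,0,50],[-20,0,0,0,50],[-35,0,0,0,50],[-46,0,0,0,50],[-55,0,0,0,50],[-55,0,0,0,50],[-55,0,0,0,50],[-55,0,0,0,50],[-55,0,0,0,50]]]'; python3 - <<'E'
from h import *
s=observe();print(s["ee_pos"],s["force"],s["torque"],s["opening"]);print(s["joint_torque"].round(2))
save(read_camera("wrist"),"h_w.png");save(read_camera("side"),"h_side.png")
s=observe();print(s["force"],s["opening"])
E
```

```text
time_s: 10.2
ee_pos: [0.5242, 0.1462, 0.2013]
eef_rot: [-1.226, 1.57, -2.789]
force: [0.5, 0.5, -1.9]
opening: 0.0593
[0.52417281 0.14620499 0.20127464] [ 0.48461552  0.51023681 -1.93573023] [ 0.00799129  0.02491426 -0.01378208] 0.05930070808587001
[-1.000e-02 -5.657e+01  3.430e+00 -2.024e+01  1.000e-02  1.000e-02
  0.000e+00]
[ 0.03843487  0.22493857 -1.6173903 ] 0.059000195858239735
```

View pics/h_w.png

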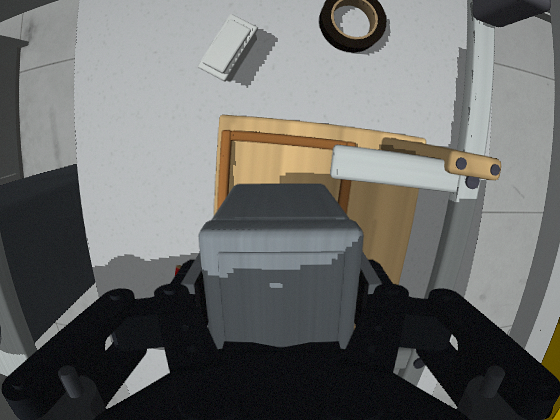

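View pics/h_side.png

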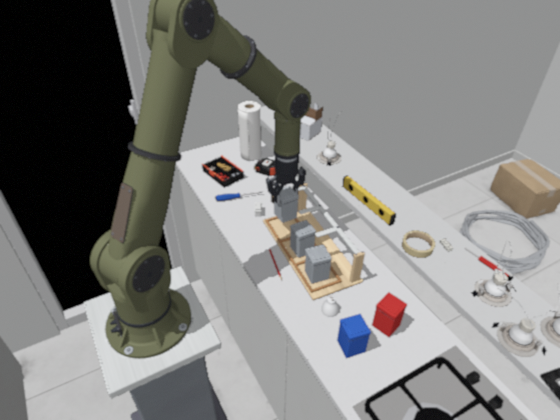

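```bash
python3 - <<'E'
from h import *
F=[]
for i in range(6): read_camera("wrist");F.append(observe()["force"])
print(np.mean(F,0),np.std(F,0))
E
python3 -m creep '[[[12,0,0,0,50],[27,0,0,0,50],[40,0,0,0,50],[48,0,0,0,50],[52,0,0,0,50],[55,0,0,0,50],[55,0,0,0,50],[55,0,0,0,50]]]'
```

```text
[-0.1664842   0.16734903 -2.02040551] [0.40203465 0.54773887 0.3380936 ]
time_s: 11.4
ee_pos: [0.524, 0.1461, 0.1481]
eef_rot: [-2.321, 1.57, 2.399]
force: [-5.1, -1.2, 10.7]
opening: 0.0595
```

```bash
python3 -m creep '[[[0,0,0,0,85],[0,0,0,0,85],[0,0,0,0,85],[-15,0,0,0,85],[-45,0,0,0,85],[-75,0,0,0,85],[-80,-3,40,0,85],[-80,-6,80,0,85],[-80,-9,110,0,85],[-75,-9,115,0,85],[-70,-9,115,0,85],[-70,-9,115,0,85]]]'; python3 - <<'E'
from h import *
s=observe();c=read_camera("wrist");save(c,"i_w.png");save(read_camera("side"),"i_side.png");save(read_camera("scene"),"i_scene.png");print(s["ee_pos"],s["force"],goal(s,s["ee_pos"],0)[1])
m=[cv2.resize(cv2.imread("pics/i_side.png")[170:300,250:380],(400,400),interpolation=cv2.INTER_CUBIC),cv2.resize(cv2.imread("pics/i_scene.png")[150:270,220:340],(400,400),interpolation=cv2.INTER_CUBIC)]
cv2.imwrite("pics/i_m.png",np.hstack(m))
E
```

```text
time_s: 12.6
ee_pos: [0.5162, 0.0325, 0.216]
eef_rot: [-2.0, 1.569, 2.722]
force: [0.2, 0.3, -0.2]
opening: 0.0851
[0.51621807 0.03246218 0.21599135] [ 0.24011422  0.26780296 -0.16220472] 0.5457829485445753
```

View pics/i_w.png

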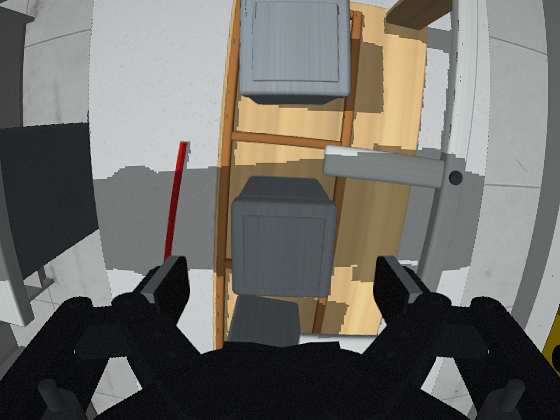

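View pics/i_m.png

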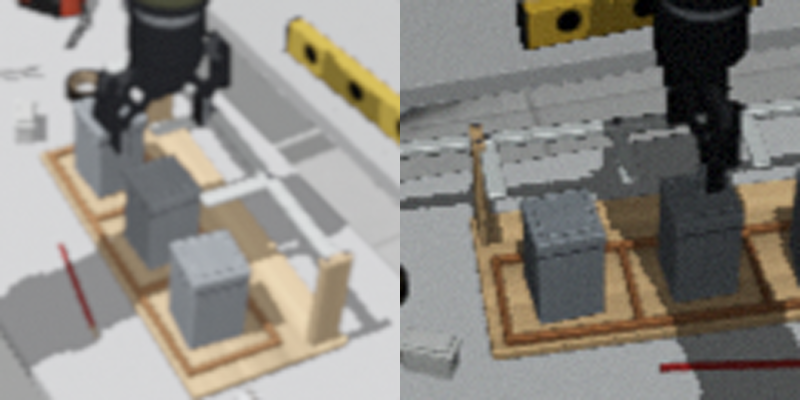

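Left tin is standing upright in its bay (left weighed ~0.2 kg). Middle tin lid corners ≈ (232,202),(335,199),(329,296),(232,294).

```bash
python3 - <<'E'
from h import *
s=observe();c=read_camera("wrist")
cv2.imwrite("pics/i_z.png",cv2.resize(cv2.imread("pics/i_w.png")[170:310,210:350],None,fx=4,fy=4,interpolation=cv2.INTER_CUBIC))
ctr,y=lid(c,s,((232,202),(335,199),(329,296),(232,294)));print(goal(s,[ctr[0],ctr[1],.148],y)[:2])
E
```

```text
sides [np.float64(58.6), np.float64(57.4), np.float64(61.7), np.float64(60.1)] ctr [0.5165 0.0262 0.112 ] yaw from x,y edges 0.012 -0.019
(array([68.7, -0. ,  6.5]), np.float64(0.8053066375417555))
```

View pics/i_z.png

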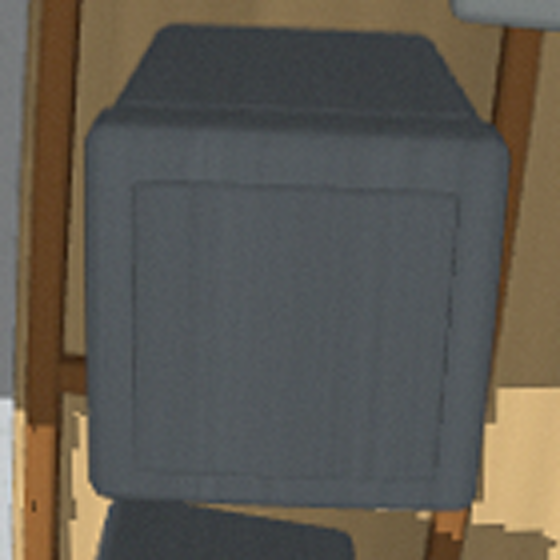

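```bash
python3 - <<'E'
from h import *
s=observe();c=read_camera("wrist")
ctr,y=lid(c,s,((232,200.5),(336.7,204.2),(330.5,296.7),(233,293.2)));print(goal(s,[ctr[0],ctr[1],.148],y)[:2])
E
```

```text
sides [np.float64(58.9), np.float64(58.5), np.float64(59.3), np.float64(60.5)] ctr [0.5173 0.0255 0.112 ] yaw from x,y edges -0.031 -0.015
(array([68.8,  0.7,  7.1]), np.float64(1.8976254758323228))
```

```bash
python3 -m creep '[[[10,1,7,1.5,85],[35,1,7,1.5,85],[55,1,7,1.5,85],[68,1,7,1.5,85],[69,1,7,1.5,85],[69,1,7,1.5,50],[69,1,7,1.5,50],[69,1,7,1.5,50],[69,1,7,1.5,50],[69,1,7,1.5,50],[69,1,7,1.5,50]]]' 60; python3 -m creep '[[[-8,0,0,0,50],[-20,0,0,0,50],[-35,0,0,0,50],[-46,0,0,0,50],[-55,0,0,0,50],[-55,0,0,0,50],[-55,0,0,0,50],[-55,0,0,0,50],[-55,0,0,0,50]]]'; python3 - <<'E'
from h import *
F=[];s=observe();print(s["ee_pos"],s["opening"])
for i in range(6):
    c=read_camera("wrist" if i<5 else "side");F.append(observe()["force"])
    if i>3: save(c,f"j_{i}.png")
print(np.mean(F,0),np.std(F,0))
E
```

```text
time_s: 13.95
ee_pos: [0.5176, 0.0241, 0.1486]
eef_rot: [1.646, 1.57, 0.058]
force: [-2.6, -0.5, 5.3]
opening: 0.0591
time_s: 14.85
ee_pos: [0.5172, 0.0242, 0.2023]
eef_rot: [-1.436, 1.57, -3.024]
force: [-0.6, 0.2, -3.0]
opening: 0.0592
[0.51719123 0.02420528 0.20232723] 0.059242023161260704
[-0.16440672 -0.19151175 -3.16237982] [0.28874267 0.78159702 0.33905315]
```

View pics/j_4.png

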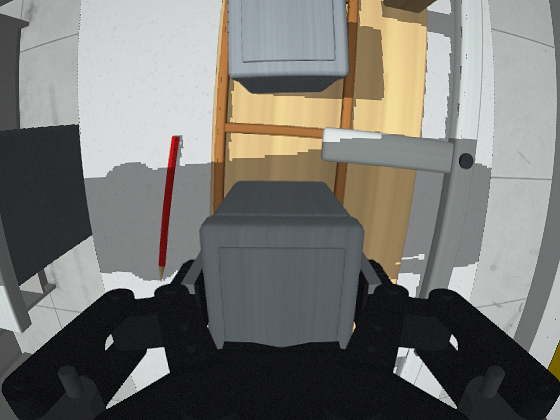

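View pics/j_5.png

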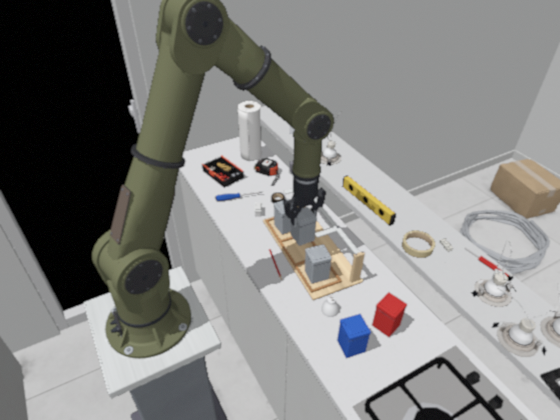

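Middle is ~0.32 kg (light). Lower it, release, and go to the right tin.

```bash
python3 -m creep '[[[12,0,0,0,50],[27,0,0,0,50],[40,0,0,0,50],[48,0,0,0,50],[52,0,0,0,50],[55,0,0,0,50],[55,0,0,0,50],[55,0,0,0,50]]]'; python3 -m creep '[[[0,0,0,0,85],[0,0,0,0,85],[0,0,0,0,85],[-15,0,0,0,85],[-45,0,0,0,85],[-75,0,0,0,85],[-80,-2,40,0,85],[-80,-5,80,0,85],[-80,-7,106,0,85],[-75,-7,109,0,85],[-70,-7,109,0,85],[-70,-7,109,0,85]]]'; python3 - <<'E'
from h import *
s=observe();c=read_camera("wrist");save(c,"k_w.png");save(read_camera("side"),"k_side.png");save(read_camera("scene"),"k_scene.png");print(s["ee_pos"],s["force"])
m=[cv2.resize(cv2.imread("pics/k_side.png")[170:300,250:380],(400,400),interpolation=cv2.INTER_CUBIC),cv2.resize(cv2.imread("pics/k_scene.png")[150:270,220:340],(400,400),interpolation=cv2.INTER_CUBIC)]
cv2.imwrite("pics/k_m.png",np.hstack(m))
cv2.imwrite("pics/k_z.png",cv2.resize(cv2.imread("pics/k_w.png")[170:310,210:350],None,fx=4,fy=4,interpolation=cv2.INTER_CUBIC))
E
```

```text
time_s: 15.95
ee_pos: [0.5172, 0.0242, 0.1487]
eef_rot: [-2.836, 1.571, 1.858]
force: [-4.1, 0.2, 5.0]
opening: 0.0593
time_s: 17.15
ee_pos: [0.5084, -0.0834, 0.217]
eef_rot: [-2.117, 1.569, 2.578]
force: [-1.3, -0.0, 0.0]
opening: 0.0846
[ 0.50837372 -0.08337244  0.21697059] [-1.25643681 -0.00227365  0.02187351]
```

View pics/k_w.png

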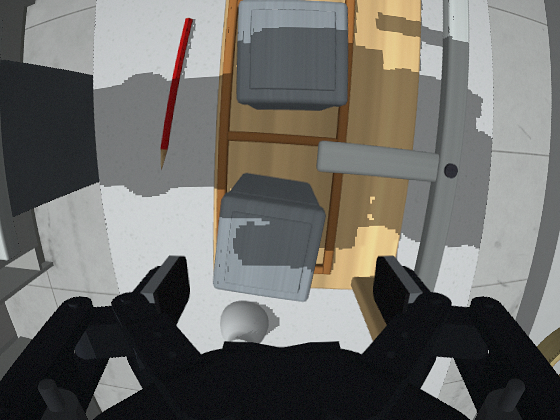

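View pics/k_m.png

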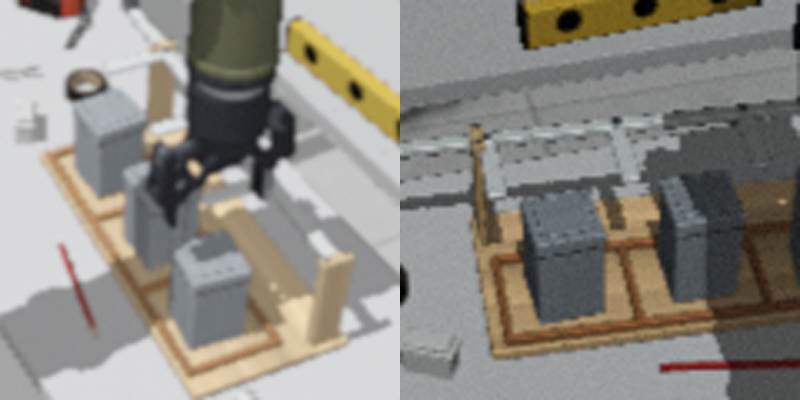

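View pics/k_z.png

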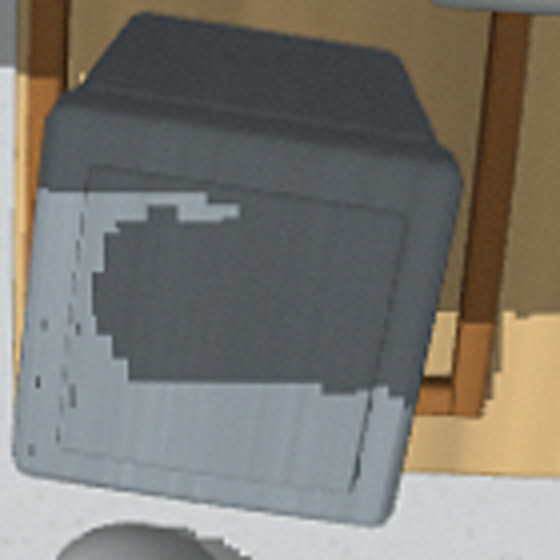

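```bash
python3 - <<'E'
from h import *
s=observe();c=read_camera("wrist")
ctr,y=lid(c,s,[(210+u/4,170+v/4) for u,v in ((50,98),(463,160),(390,527),(12,470))]);print(y,goal(s,[ctr[0],ctr[1],.148],y)[:2])
E
```

```text
sides [np.float64(59.7), np.float64(58.6), np.float64(60.2), np.float64(59.6)] ctr [ 0.4997 -0.0905  0.112 ] yaw from x,y edges -0.175 -0.17
-0.17250216020181192 (array([69.7, -8.9,  7.4]), np.float64(8.977061614683382))
```

```bash
python3 -m creep '[[[0,-5,4,5,85],[0,-9,7,9,85],[15,-9,7,9,85],[40,-9,7,9,85],[60,-9,7,9,85],[69,-9,7,9,85],[69,-9,7,9,85],[69,-9,7,9,50],[69,-9,7,9,50],[69,-9,7,9,50],[69,-9,7,9,50],[69,-9,7,9,50]]]' 70; python3 -m creep '[[[0,0,0,0,50],[-6,0,0,0,50],[-16,0,0,0,50],[-30,0,0,0,50],[-43,0,0,0,50],[-55,0,0,0,50],[-55,0,0,0,50],[-55,0,0,0,50],[-55,0,0,0,50],[-55,0,0,0,50]]]'; python3 - <<'E'
from h import *
F=[];s=observe();print(s["ee_pos"],s["opening"])
for i in range(6):
    c=read_camera("wrist" if i<5 else "side");F.append(observe()["force"])
    if i>3: save(c,f"l_{i}.png")
print(np.mean(F,0),np.std(F,0),observe()["torque"])
E
```

```text
time_s: 18.55
ee_pos: [0.4997, -0.0915, 0.1501]
eef_rot: [1.776, 1.569, 0.03]
force: [-2.5, 0.6, 5.1]
opening: 0.0592
time_s: 19.55
ee_pos: [0.499, -0.0914, 0.2033]
eef_rot: [-1.466, 1.569, 3.071]
force: [-0.1, 0.7, -5.3]
opening: 0.0588
[ 0.49901324 -0.09142079  0.20327896] 0.05875662470250341
[ 0.074439   0.0086456 -5.6418701] [0.45621962 0.6024185  0.47256387] [-0.01469597 -0.02740189 -0.028898  ]
```

View pics/l_4.png

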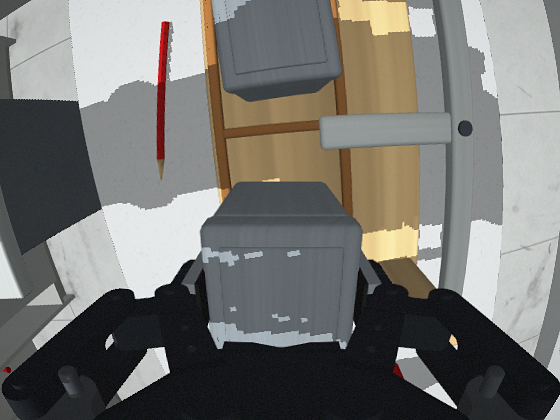

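View pics/l_5.png

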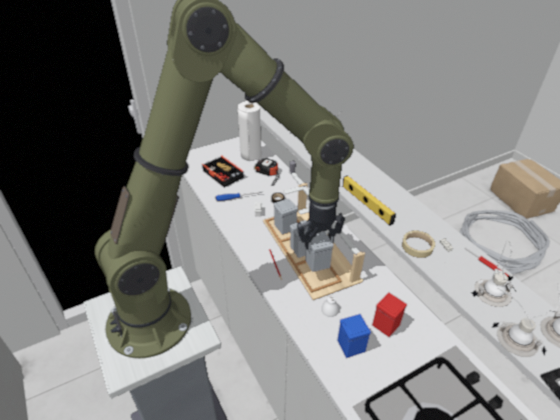

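Right tin ≈0.58 kg: the full one. As literally asked, I stand it back in its bay first, then pick it again.

```bash
python3 -m creep '[[[12,0,0,0,50],[27,0,0,0,50],[40,0,0,0,50],[48,0,0,0,50],[52,0,0,0,50],[55,0,0,0,50],[55,0,0,0,50],[55,0,0,0,50],[55,0,0,0,85],[55,0,0,0,85],[55,0,0,0,85],[55,0,0,0,85]]]'; python3 - <<'E'
from h import *
save(read_camera("wrist"),"m_w.png");save(read_camera("side"),"m_s.png");print(observe()["force"])
E
python3 -m creep '[[[0,0,0,0,85],[0,0,0,0,85],[0,0,0,0,85],[0,0,0,0,50],[0,0,0,0,50],[0,0,0,0,50],[0,0,0,0,50],[0,0,0,0,50],[0,0,0,0,50]]]' 70
```

```text
time_s: 21.05
ee_pos: [0.4997, -0.0916, 0.1491]
eef_rot: [1.492, 1.57, -0.254]
force: [0.5, 0.4, -0.3]
opening: 0.0848
[-0.09466825 -0.52288015 -0.0964731 ]
time_s: 22.05
ee_pos: [0.4992, -0.0915, 0.1491]
eef_rot: [-2.081, 1.571, 2.457]
force: [-2.3, 1.3, 5.8]
opening: 0.059
```

View pics/m_w.png

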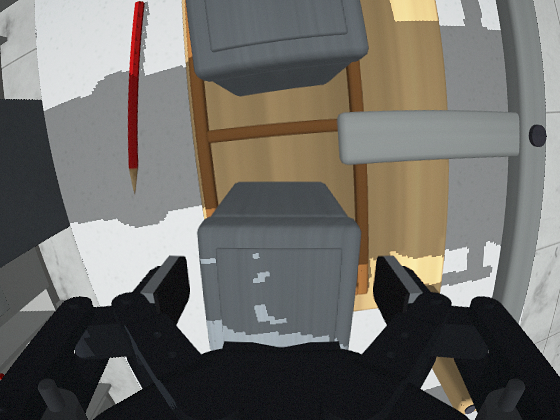

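It stood freely in its bay and is now regripped. Lifting 150 mm.

```bash
python3 -m creep '[[[-6,0,0,0,50],[-18,0,0,0,50],[-35,0,0,0,50],[-55,0,0,0,50],[-75,0,0,0,50],[-95,0,0,0,50],[-115,0,0,0,50],[-132,0,0,0,50],[-145,0,0,0,50],[-150,0,0,0,50],[-150,0,0,0,50],[-150,0,0,0,50]]]'; python3 -m creep '[[[0,0,0,0,50],[0,0,0,0,50],[0,0,0,0,50],[0,0,0,0,50],[0,0,0,0,50]]]'; python3 - <<'E'
from h import *
s=observe();print(s["ee_pos"],s["force"],s["opening"],abs(s["dq"]).max())
save(read_camera("wrist"),"n_w.png");save(read_camera("side"),"n_side.png");save(read_camera("scene"),"n_scene.png")
m=[cv2.resize(cv2.imread("pics/n_side.png")[150:300,230:380],(400,400),interpolation=cv2.INTER_CUBIC),cv2.resize(cv2.imread("pics/n_scene.png")[130:270,220:360],(400,400),interpolation=cv2.INTER_CUBIC)]
cv2.imwrite("pics/n_m.png",np.hstack(m))
E
```

```text
time_s: 23.25
ee_pos: [0.499, -0.0914, 0.2984]
eef_rot: [-1.541, 1.57, 2.997]
force: [0.2, 0.0, -6.4]
opening: 0.0586
time_s: 23.75
ee_pos: [0.4994, -0.0915, 0.2988]
eef_rot: [-1.255, 1.571, -3.0]
force: [-0.2, -0.3, -6.5]
opening: 0.059
[ 0.49937783 -0.09150102  0.29876383] [-0.22844629 -0.30923229 -6.49743743] 0.05901300431598736 0.0016666925223535547
```

View pics/n_w.png

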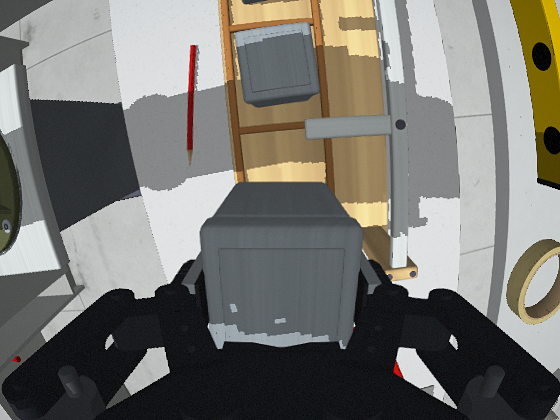

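View pics/n_m.png

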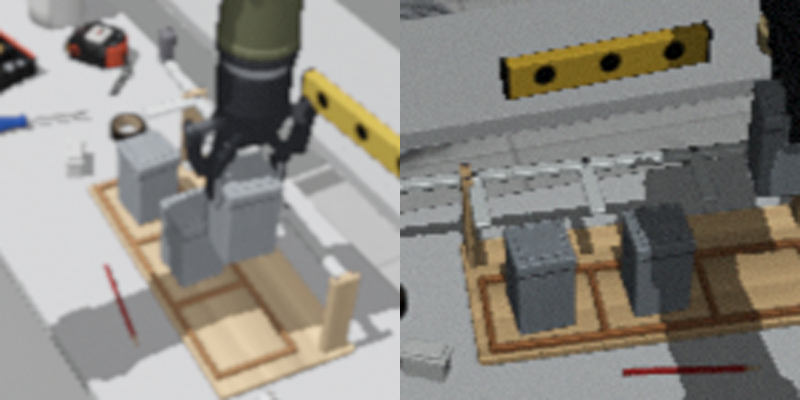

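View pics/n_scene.png

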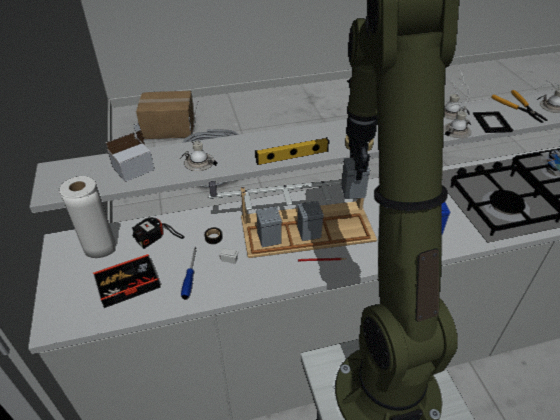

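```bash
python3 -c "
from rig import finish_job
print(finish_job())"
```

```text
the job is handed in; nothing more can be done
None
```

The job is done and handed in: the full tin is the right one, and it is held still and upright about 15 cm above its bay.

- **Keeper:** I pinched the grip block and slid it left until it hit its stop, about 54 mm of travel. In the final pictures it is still open.
- **Hefting, left to right:** each tin was lifted about 53 mm and set back in its own bay. From the wrist force, the left tin weighs about 0.2 kg, the middle about 0.32 kg and the right about 0.58 kg. I put the right tin back and released it before picking it up again.
- **Last checks:** in the side, scene and wrist pictures, the left and middle tins stand upright in their bays and the things I could see on the counter look untouched. The bulb is out of view in the final pictures. At the end the grip opening was 59 mm, the joints were still, and the load read −6.5 N. The job took about 24 s of the 72 s allowed.
- **Disagreement:** the fixed cameras put the left tin 3–8 mm away from where the wrist camera did, partly because I picked pixels by hand. I used the wrist readings, and all the grasps were good.

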